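Pack the tool tubes and latch the carrying case

ROBOT

A 7-joint arm with a two-finger parallel gripper is mounted at the origin on a cart in front of the work surface, level with it; the furniture and walls round the work are solid. World frame = base frame: x ahead of the robot, y to its left, z up, the work surface at z = 0. Lengths are in m, angles in rad, forces in N, time in s.
With the tool pointing down it reaches from about 0.425 to 0.875 m from the base axis. Payload 8.4 kg.
Tool frame: the origin (TCP) lies at the very end of the fingers, on their centre line; the grasp point (between the pads) lies 19 mm behind it (ctrl.tcp_to_grasp is the distance from the TCP to the grasp point, in m); z points along the fingers, y is the line along which they close (so a half turn about z gives the same grasp; the last joint's range is limited). The gripper opens to 87 mm and grips with 3 to 60 N. Pads are 19 mm wide; open, the fingers measure 117 mm over their backs; the gripper's body (75 mm by 190 mm) begins 51 mm behind the grasp point.
Start: joints at [-1.223, 0.333, 0.04, 1.465, -0.013, 1.343, -0.059], TCP at [0.281, 0.586, 0.223] pointing down, gripper open.
Joint ranges: [-2.58, 2.58], [-0.38, 2.09], [-1.3, 1.39], [0.25, 2.4], [-1.5, 4.64], [0.08, 2.09], [-2.65, 2.65]. Speed limits (rad/s): [2.22, 2.22, 2.79, 2.79, 3.14, 3.14, 3.14].

INTERFACE

Orientations are given as a rotation vector (axis times angle).
In Python, from cell import ctrl gives the robot as it stands. Calls block until the motion is done:
- ctrl.goto(position, orientation): joint-space move of the TCP to a pose.
- ctrl.move_l(position, ori=None, speed=0.15, guard=None): straight line of the TCP; ori=None keeps the orientation; speed is the mean speed in m/s. With guard (N) it stops when the force on the tool has changed by that much, and returns True; else False.
- ctrl.set_joints(angles): joint-space move.
- ctrl.set_gripper(opening, f_grip=None): finger opening in m; f_grip is the grip in N (None keeps the last); returns when the fingers have stopped.
- ctrl.wait(seconds).
- ctrl.solve_ik(position, orientation): joint angles nearest the present ones, or None.
- ctrl.observe(): the state.
- ctrl.capture(name): name is "scene" or "top"; returns a dict with "image" (384x512x3 uint8, red, green, blue), "intrinsics" (3x3 intrinsics, pixels), "rvec" (rotation vector, rad) and "tvec" (3), from world to camera coordinates, as OpenCV has them. Camera axes: x right, y down, z forward; pixel columns grow to the right and rows downward; lengths in m; the calibration is good to about 2 mm. A picture is of the moment at which its call begins. There is no depth.
A pose or a line that the arm cannot do raises ctrl.PlanningError and nothing moves.
- ctrl.job_done(): hands the job in; it is judged then, once.
Trained networks look in a picture, given as the dict that the camera call returned (one of the last four; its "shot" number tells which), for a name from the list of things; names that differ only in an ending like _2 or _b are one class to them, and where a whole thing is asked for, a point or a joint stands for the part that bears it (a point fixed in the world has none). Each returns a list of dicts, best first, with "score" (0 to 1); they miss things now and then, are a little off and sometimes report something else, mostly with a low value. They report only what shows in the picture. A call takes as long as a camera call.
- ctrl.search_frame(picture, label): "extent" ([left, top, right, bottom] in pixels, round what is visible of it).
The state is a dict: "time": time; "qpos": joint angles; "dq": joint speeds; "tau": joint torques, N m; "position": TCP position; "tool_rot": TCP orientation; "contact_force": force on the tool from outside, world axes, zero at the start; "torque": the same for the moment, N m; "grip_width": finger opening in m; "finger_force": force on a finger pad.
Only numpy, scipy, OpenCV 4.12 (cv2) and the standard library are available. Lean on these libraries where they do the work, as an engineer would, in place of code of your own. Each camera call takes 0.05 s, during which the arm holds its last target. There are 200 camera calls.

TASK

Pack the carrying case for the boat: stand every tool tube that is in the wooden rack end-down and cap up in a well of the case, one to a well, and swing the lid shut. Then hook the latch's bail over the keeper on the lid and press the lever down past centre until it lies flat. Leave the glass dish standing where it is.

Things in the scene. Friction and masses are not known exactly. Their poses are not given: they have to be found in the camera images.
- case: Green carrying case, 175 mm long (its x, from -97 to +78 mm), 156 mm wide (y), fixed. Origin on the bench under the seam between the fixed front half of the top and the lid; x points from front (latch, robot side) to the hinge, z up. Fixed top and well mouths 125 mm up. The latch stands on the front half; the lid covers the back half, where five wells stand in a row along y.
- well1 (a point): Centre of the mouth of well 1 (well1 at +y, then every 28 mm towards -y). Each well is upright, 23 mm wide (y) by 24 mm (x), its floor 109 mm below the mouth; a tube standing in it ends 5 mm below the mouth.
- well2 (a point): Centre of the mouth of well 2 (well1 at +y, then every 28 mm towards -y). Each well is upright, 23 mm wide (y) by 24 mm (x), its floor 109 mm below the mouth; a tube standing in it ends 5 mm below the mouth.
- well3 (a point): Centre of the mouth of well 3 (well1 at +y, then every 28 mm towards -y). Each well is upright, 23 mm wide (y) by 24 mm (x), its floor 109 mm below the mouth; a tube standing in it ends 5 mm below the mouth.
- well4 (a point): Centre of the mouth of well 4 (well1 at +y, then every 28 mm towards -y). Each well is upright, 23 mm wide (y) by 24 mm (x), its floor 109 mm below the mouth; a tube standing in it ends 5 mm below the mouth.
- well5 (a point): Centre of the mouth of well 5 (well1 at +y, then every 28 mm towards -y). Each well is upright, 23 mm wide (y) by 24 mm (x), its floor 109 mm below the mouth; a tube standing in it ends 5 mm below the mouth.
- lid (a joint): Hinge angle of the lid, rad: 0 = shut and flat, grows as its front edge swings up and back, 2.0 = stop; starts open at 1.65 to 1.9. The stiff hinge lets it stay where it is left; about 2 N at its edge moves it. The lid is 77 mm long (case x), 156 mm wide, 9 mm thick.
- lid_hinge (a point): Middle of the lid's hinge axis (axis along the case's y), fixed on the case, 130 mm above the bench; the shut lid's outer face is 5 mm above it.
- lid_edge (a point): Middle of the lid's free front edge, on its outer face (the upper one when shut), 78 mm from the hinge.
- keeper (a point): The keeper: a steel hook 14 mm wide (y) and 4 mm thick (x) that stands 11 mm proud of the lid's outer face, 12 mm back from the lid's front edge. Origin: at its foot, in the middle of its rear face (the side away from the latch); axes as the case's when the lid is shut.
- lever (a joint): Angle of the latch's lever, rad: 0 = pressed flat on the case, its tip towards the robot (closed); about 1.57 = upright; 1.9 = stop, leaning to the lid; starts at 1.55 to 1.85. Its stiff pivot keeps it where it is left, but a bail that is held fast and dragged takes it along; with the bail hooked it needs about 3 N at the tip, snaps over at about 0.3 and then stays down.
- lever_pivot (a point): Middle of the lever's pivot pin (along the case's y), 137 mm above the bench, fixed on the case.
- lever_tip (a point): Middle of the lever's red tip on its upper (closed) or lid-side (upright) face, 52 mm from the pivot; the lever is 20 to 24 mm wide.
- bail_pivot (a point): Middle of the pin on the lever, 14 mm from the lever's pivot, about which the bail swings.
- bail_bar (a point): Centre of the bail's cross bar: 8 mm round steel, 47 mm long, along the case's y, 69 mm from the bail pivot (the bail can spring out up to 7 mm longer; 7 N per mm). Hooked: the bar lies on the lid just behind the keeper, its centre 4 mm above the lid's outer face.
- bail_tab (a point): Centre of the bail's red finger tab, 12 mm wide (y), 22 mm long, 5 mm thick, which sticks out of the middle of the cross bar, 82 mm from the bail pivot. At the start the bail is folded back to the robot's side, 40 to 65 degrees above level, resting on a stop on the lever; it swings freely (55 g) and falls to the lid once it is past upright.
- rack: Loose wooden rack, 172 mm long (its x), 43 mm wide (y), 60 mm tall, 0.7 kg, origin in the centre of its underside; five upright 19 mm square sockets in a row along its x every 30 mm, floor 8 mm above the bench.
- tube1: Square tool tube with a coloured cap, 15 x 15 x 104 mm, 30 g; origin in the centre of its foot, z along it towards the cap. Starts upright in a socket of the rack, its top 112 mm above the bench. Three to five of the five tubes are there; the others are absent.
- tube2: Square tool tube with a coloured cap, 15 x 15 x 104 mm, 30 g; origin in the centre of its foot, z along it towards the cap. Starts upright in a socket of the rack, its top 112 mm above the bench. May be absent.
- tube3: Square tool tube with a coloured cap, 15 x 15 x 104 mm, 30 g; origin in the centre of its foot, z along it towards the cap. Starts upright in a socket of the rack, its top 112 mm above the bench. May be absent.
- tube4: Square tool tube with a coloured cap, 15 x 15 x 104 mm, 30 g; origin in the centre of its foot, z along it towards the cap. Starts upright in a socket of the rack, its top 112 mm above the bench. May be absent.
- tube5: Square tool tube with a coloured cap, 15 x 15 x 104 mm, 30 g; origin in the centre of its foot, z along it towards the cap. Starts upright in a socket of the rack, its top 112 mm above the bench. May be absent.
- dish: Round glass dish, 90 mm across, 62 mm tall, standing on the bench behind the rack; origin in the centre of its underside. To be left alone.

How it is judged:
By the outcome, as a careful person would: the job done as asked, in the order asked, and still so for the second after the job is handed in, with the robot touching nothing.
Of tube1, tube2, tube3, tube4, tube5 only 3 to 5 are there at a start; the rules pass over those that are not, and their reading is None.
At some moment in a run one of rack may be knocked a few centimetres aside while the robot is not near it.
It also fails if it takes over 210 s, if anything falls off the work surface, if the arm or the gripper's body presses on something with over 40 N, if the wrist force passes 120 N, or if a joint passes its speed limit or range.

## Working session

There is one attempt and no reset: what is moved stays moved. The work goes in short steps, each a Python script; the robot and the scene stay as the last script left them, time stands still between calls to the robot, and variables do not carry over. Pictures are saved under pics/ and viewed, at most 14 in all, crops included, and the job is handed in when it is done.

```bash
ls; mkdir -p pics
python3 - <<'E'
from cell import ctrl
import cv2,numpy as np
print(ctrl.observe())
for n in ("scene","top"):
    p=ctrl.capture(n); cv2.imwrite(f"pics/{n}0.png",p["image"][:,:,::-1])
    R=cv2.Rodrigues(np.array(p["rvec"],float))[0]
    print(n,p["intrinsics"],"cam at",-R.T@p["tvec"],"fwd",R[2])
    for l in ["case","lid","rack","tube1","dish","lever","keeper","bail_bar","bail_tab","well1","lever_tip"]:
        print(l,[(np.round(d["score"],2),np.round(d["extent"]).astype(int).tolist()) for d in ctrl.search_frame(p,l)][:7])
E
```

```text
cell.py
pics
{'time': 0.0, 'qpos': array([-1.22323416,  0.33388086,  0.03983869,  1.46627628, -0.01338194,
        1.34328016, -0.05850533]), 'dq': array([ 1.07509169e-03, -9.36765243e-05, -1.07588613e-03, -6.69578700e-04,
        8.84444029e-04,  1.65992463e-04, -6.60330760e-04]), 'tau': array([ 5.54523849e-04, -6.56371522e+01,  1.33555703e+00, -4.03793693e+01,
       -5.96010871e-02,  4.49125841e-02,  1.34980141e-04]), 'position': array([0.28064276, 0.58577731, 0.22167575]), 'tool_rot': array([-6.95874971e-01, -3.06330763e+00,  2.45184503e-03]), 'contact_force': array([-0.39024707, -0.26860918, -0.23645244]), 'torque': array([-0.0204512 , -0.02935538, -0.06270658]), 'finger_force': 0.0, 'grip_width': 0.08742105149715623}
scene [[410.30817904   0.         252.46129663]
 [  0.         410.30817904 195.22020713]
 [  0.           0.           1.        ]] cam at [ 0.12230232 -0.79789285  0.57808447] fwd [ 0.39773267  0.78470633 -0.47544159]
case [(np.float64(0.75), [175, 124, 269, 226]), (np.float64(0.43), [234, 125, 270, 165]), (np.float64(0.35), [187, 141, 195, 149])]
lid [(np.float6
[... 1015 characters left out ...]
8943660e-04 -9.97758707e-01]
case [(np.float64(0.39), [150, 157, 235, 263])]
lid [(np.float64(0.66), [151, 159, 226, 179])]
rack [(np.float64(0.65), [322, 184, 348, 254])]
tube1 [(np.float64(0.57), [331, 231, 344, 238]), (np.float64(0.51), [333, 202, 344, 212]), (np.float64(0.41), [333, 240, 346, 253])]
dish [(np.float64(0.97), [288, 141, 326, 183])]
lever [(np.float64(0.85), [181, 223, 206, 261])]
keeper [(np.float64(0.74), [146, 154, 226, 182])]
bail_bar [(np.float64(0.49), [179, 250, 203, 263])]
bail_tab []
well1 [(np.float64(0.97), [153, 158, 234, 260]), (np.float64(0.48), [146, 155, 230, 178])]
lever_tip [(np.float64(0.84), [183, 222, 208, 261]), (np.float64(0.5), [332, 191, 346, 199])]
```

Run:
```python
import cv2
a=cv2.imread("pics/top0.png"); cv2.imwrite("pics/top0c.png",cv2.resize(a[130:280,135:365],None,fx=3.4,fy=3.4,interpolation=cv2.INTER_CUBIC))
a=cv2.imread("pics/scene0.png"); cv2.imwrite("pics/scene0c.png",cv2.resize(a[110:300,160:340],None,fx=3.15,fy=3.15,interpolation=cv2.INTER_CUBIC))
```

```text
(no output)
```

View pics/top0c.png

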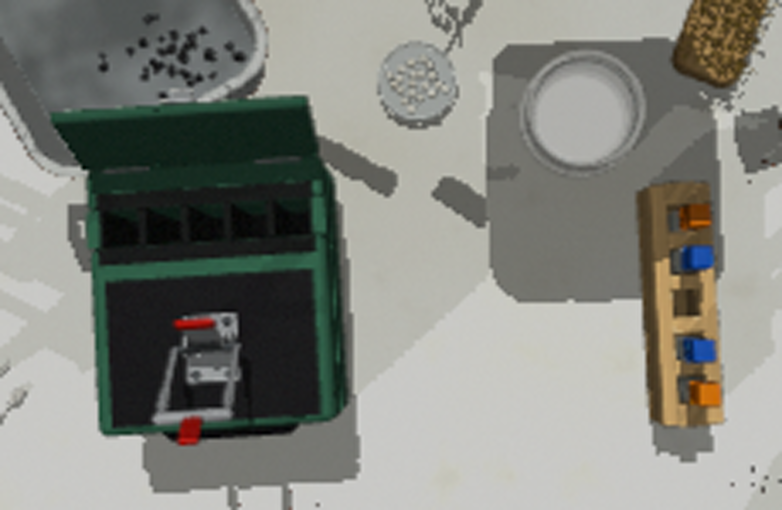

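View pics/scene0c.png

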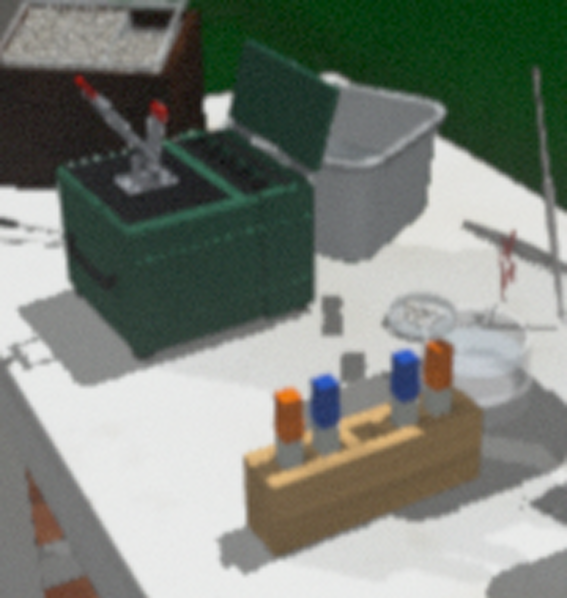

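The top view shows four tubes. From the +x end of the rack, the caps are orange, blue, (gap), blue, orange, at crop rows 216, 258, 348 and 393. The case is on the left with its lid open, and the bail is folded towards the robot with its tab at crop (190,431). I'll zoom in on the case to get exact keypoints.

```bash
cat > h.py <<'E'
import cv2,numpy as np
from scipy.optimize import least_squares
def cam(p): 
    R=cv2.Rodrigues(np.array(p["rvec"],float))[0]; return np.array(p["intrinsics"]),R,np.array(p["tvec"]).ravel()
def proj(c,X):
    K,R,t=c; Y=(np.atleast_2d(X)@R.T+t)@K.T; return Y[:,:2]/Y[:,2:]
def ray(c,uv,z):
    K,R,t=c; d=R.T@np.linalg.inv(K)@np.array([*uv,1.]); o=-R.T@t; return o+d*(z-o[2])/d[2]
def tri(cs,uvs):
    f=lambda X:np.concatenate([proj(c,X)[0]-u for c,u in zip(cs,uvs)])
    r=least_squares(f,[.6,0,.1]); return r.x,np.abs(r.fun).max()
def case2w(P,X):
    X=np.atleast_2d(X); x,y,a=P; c,s=np.cos(a),np.sin(a)
    return np.c_[x+c*X[:,0]-s*X[:,1],y+s*X[:,0]+c*X[:,1],X[:,2]]
def crop(img,name,x0,y0,x1,y1,s,step=10):
    a=cv2.resize(img[y0:y1,x0:x1,::-1],None,fx=s,fy=s,interpolation=cv2.INTER_LANCZOS4)
    for x in range(-(-x0//step)*step,x1,step):
        cv2.line(a,(int((x-x0+.5)*s),0),(int((x-x0+.5)*s),6),(0,255,255),1); cv2.putText(a,str(x),(int((x-x0+.5)*s)-10,16),0,.35,(0,255,255),1)
    for y in range(-(-y0//step)*step,y1,step):
        cv2.line(a,(0,int((y-y0+.5)*s)),(6,int((y-y0+.5)*s)),(0,255,255),1); cv2.putText(a,str(y),(8,int((y-y0+.5)*s)+4),0,.35,(0,255,255),1)
    cv2.imwrite("pics/"+name,a)
E
python3 - <<'E'
from cell import ctrl
from h import *
import pickle
T,S=ctrl.capture("top"),ctrl.capture("scene"); pickle.dump((T,S),open("first.pkl","wb"))
crop(T["image"],"t1.png",145,150,245,270,4.9)
crop(S["image"],"s1.png",170,118,276,228,5.4)
ct,cs=cam(T),cam(S)
def caps(p,lo,hi,box):
    x0,y0,x1,y1=box; h=cv2.cvtColor(p["image"],cv2.COLOR_RGB2HSV)[y0:y1,x0:x1]
    m=cv2.inRange(h,lo,hi); n,_,st,ce=cv2.connectedComponentsWithStats(m)
    return [(st[i].tolist(),np.round(ce[i]+[x0,y0],1).tolist()) for i in range(1,n) if st[i][4]>8]
for nm,lo,hi in (("orange",(3,150,120),(16,255,255)),("blue",(105,130,80),(130,255,255))):
    print(nm,"top",caps(T,lo,hi,(315,175,360,265)))
    print(nm,"scene",caps(S,lo,hi,(235,205,320,295)))
E
```

```text
orange top [([23, 67, 9, 8, 51], [342.9, 245.7])]
orange scene [([60, 14, 8, 14, 90], [298.8, 225.5]), ([13, 29, 8, 16, 107], [251.2, 241.3])]
blue top [([23, 27, 7, 7, 47], [340.9, 205.0]), ([21, 55, 9, 7, 51], [340.4, 232.6])]
blue scene [([50, 17, 8, 15, 97], [288.1, 228.8]), ([24, 24, 8, 16, 100], [262.9, 236.7])]
```

View pics/t1.png

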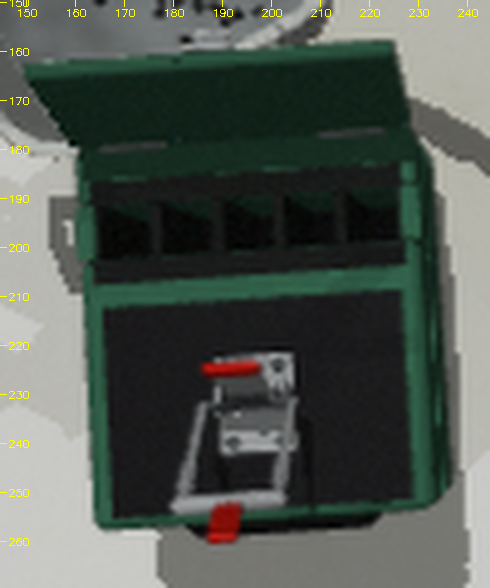

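View pics/s1.png

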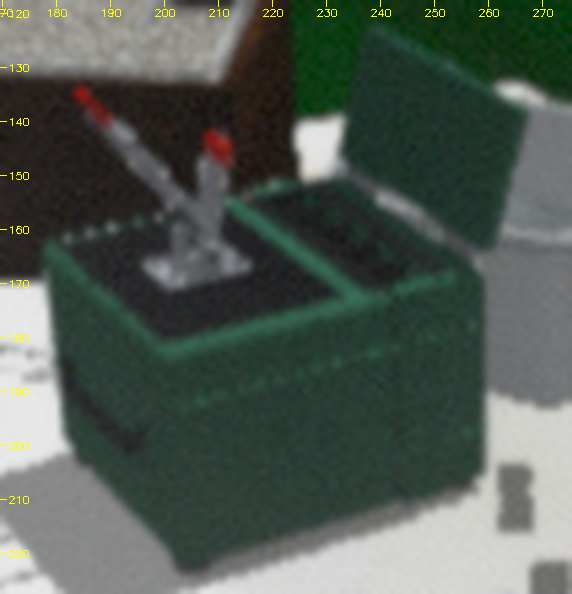

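Both crops are clear. In full-image pixels the case's top front corners are about (165,258) and (233,253) in the top view and (179,162) and (200,183) in the scene view. The wells lie along row 196 in the top view. I'll fit the case pose and the tubes now.

```bash
cat >> h.py <<'E'
def blobs(p,lo,hi,box,amin=15):
    x0,y0,x1,y1=box; h=cv2.cvtColor(p["image"],cv2.COLOR_RGB2HSV)[y0:y1,x0:x1]
    m=cv2.inRange(h,lo,hi); n,_,st,ce=cv2.connectedComponentsWithStats(m)
    return [np.array([s[0]+x0-.5,s[1]+y0-.5,s[0]+s[2]+x0-.5,s[1]+s[3]+y0-.5]) for s in st[1:] if s[4]>=amin]
COL={"orange":((2,110,50),(19,255,255)),"blue":((100,110,40),(132,255,255))}
CUBE=np.array([[i,j,k] for i in(-.0075,.0075) for j in(-.0075,.0075) for k in(0,-1)])
def tubes(T,S,yaw=0.,tb=(290,165,420,300),sb=(215,195,360,320)):
    ct,cs=cam(T),cam(S); out=[]
    def box(c,q):
        X=CUBE*[1,1,q[3]]; X=case2w((q[0],q[1],yaw),X); X[:,2]+=q[2]; u=proj(c,X); return np.r_[u.min(0),u.max(0)]
    for n,(lo,hi) in COL.items():
        bs=blobs(S,lo,hi,sb)
        for b in blobs(T,lo,hi,tb):
            X0=ray(ct,((b[0]+b[2])/2,(b[1]+b[3])/2),.105)
            best=None
            for s in bs:
                r=least_squares(lambda q:np.r_[box(ct,q)-b,box(cs,q)-s,(q[2]-.112)*300],[X0[0],X0[1],.112,.03],x_scale=[.01]*4,diff_step=1e-4)
                if best is None or r.cost<best[0]: best=(r.cost,r.x)
            if best: out.append((n,np.round(best[1],4),round(best[0],1)))
    return out
E
python3 - <<'E'
from h import *
import pickle
T,S=pickle.load(open("first.pkl","rb")); ct,cs=cam(T),cam(S)
for t in tubes(T,S): print(t)
tp=[((-97,78,125),(164.9,257.7)),((-97,-78,125),(232.7,253))]
sp=[((-97,-78,125),(199.7,182.9)),((-97,78,125),(178.8,162)),((78,-78,125),(258.8,167.9)),((-97,-78,0),(204.7,223.4)),((78,-78,0),(258.8,204.5)),((-97,78,0),(182.8,201.8))]
wt=[(128/4.9+144.5,227/4.9+149.5),(188/4.9+144.5,225/4.9+149.5),(250/4.9+144.5,223/4.9+149.5),(312/4.9+144.5,220/4.9+149.5),(372/4.9+144.5,217/4.9+149.5)]
def res(q):
    P=q[:3]; f=lambda c,l:(proj(c,case2w(P,np.array([a for a,b in l])/1000.))-np.array([b for a,b in l])).ravel()
    w=[((q[3]*1000,56-28*i,125),wt[i]) for i in range(5)]
    return np.r_[f(ct,tp),f(cs,sp),f(ct,w)]
r=least_squares(res,[.55,.15,0,.035],x_scale=[.01,.01,.05,.01],loss="soft_l1"); P=r.x; print(P); print(np.round(res(P),1))
print("wells",[np.round(ray(ct,w,.125),4) for w in wt]); 
# bail/lever/bin
t2=lambda u,v:(u/4.9+144.5,v/4.9+149.5); s2=lambda u,v:(u/5.4+169.5,v/5.4+117.5)
for n,a,b in (("tab",t2(224,525),s2(94,106)),("levertip",t2(231,368),s2(218,147)),("lid edge R",t2(392,42),s2(527,110)),("lid edge L",t2(28,68),s2(372,28))):
    X,e=tri((ct,cs),(a,b)); print(n,X,e)
X,e=tri((ct,cs),((135+265/3.4,130+40/3.4),(160+443/3.15,110+105/3.15))); print("bin",X,e)
E
```

```text
('orange', array([ 0.4681, -0.1553,  0.1012,  0.0477]), np.float64(1320.0))
('orange', array([ 0.3633, -0.2818,  0.1816,  0.0178]), np.float64(700.1))
('orange', array([ 0.3811, -0.1789,  0.1379,  0.0582]), np.float64(2815.7))
('blue', array([ 0.5238, -0.1728,  0.1106,  0.0287]), np.float64(1.5))
('blue', array([ 0.4614, -0.1728,  0.1099,  0.0297]), np.float64(1.7))
[0.51044217 0.15156831 0.05253566 0.036272  ]
[-2.3 -0.6  0.7  0.3  0.5  0.2 -1.7 -0.3  1.9 -0.6 -0.7  2.5  2.3  3.5
 -1.2 -0.6 -0.3  0.4  0.   0.2 -0.1 -0.1 -0.1 -0.2  0.2 -0.2]
wells [array([0.5447, 0.2087, 0.125 ]), array([0.5455, 0.1815, 0.125 ]), array([0.5464, 0.1533, 0.125 ]), array([0.5477, 0.1252, 0.125 ]), array([0.5491, 0.098 , 0.125 ])]
tab [0.41930219 0.14638167 0.21970417] 0.16671298927136036
levertip [0.48112334 0.15040801 0.18590648] 0.04458700821697903
lid edge R [0.61557735 0.08244676 0.20177818] 0.40132602278686136
lid edge L [0.60519516 0.23340616 0.20109262] 0.2925237086967627
bin [0.6814454  0.09894917 0.16154014] 15.100999239001396
```

```bash
sed -i 's/"orange":((2,110,50)/"orange":((2,185,60)/' h.py
python3 - <<'E'
from h import *
import pickle
T,S=pickle.load(open("first.pkl","rb")); ct,cs=cam(T),cam(S)
h=cv2.cvtColor(T["image"],cv2.COLOR_RGB2HSV); print(h[193,336:346].tolist(), h[245,338:348].tolist(), h[222,325:330].tolist(), h[238,336:341].tolist())
for t in tubes(T,S): print(t)
for f,rim in (((272.7,192.5),(160+443/3.15,110+105/3.15)),((272.7,192.5),(160+360/3.15,110+163/3.15))):
  F=ray(cs,f,0); print("bin foot",F, "z", least_squares(lambda z:(proj(cs,F+[0,0,z[0]])[0]-rim)[1],[.1]).x)
E
```

```text
[[13, 245, 78], [13, 248, 69], [15, 243, 102], [14, 238, 103], [15, 245, 103], [14, 238, 103], [14, 250, 102], [14, 207, 100], [16, 68, 86], [30, 13, 97]] [[13, 229, 87], [13, 246, 90], [15, 247, 132], [16, 240, 202], [15, 234, 203], [16, 240, 203], [16, 241, 202], [15, 239, 203], [14, 206, 193], [19, 54, 137]] [[16, 117, 72], [18, 126, 73], [18, 120, 89], [18, 122, 144], [18, 118, 196]] [[19, 123, 106], [18, 117, 107], [17, 119, 107], [18, 118, 93], [19, 119, 90]]
('orange', array([ 0.5495, -0.1738,  0.0981,  0.0136]), np.float64(22.2))
('orange', array([ 0.433 , -0.1749,  0.1089,  0.0037]), np.float64(4.3))
('blue', array([ 0.5238, -0.1728,  0.1106,  0.0287]), np.float64(1.5))
('blue', array([ 0.4614, -0.1728,  0.1099,  0.0297]), np.float64(1.7))
bin foot [0.66670337 0.14179255 0.        ] z [0.15668756]
bin foot [0.66670337 0.14179255 0.        ] z [0.10028572]
```

```bash
sed -i 's/2,185,60/2,160,60/; s/(q\[2\]-.112)\*300\]/(q[2]-.112)*300,(q[3]-.029)*300]/' h.py
cat >> h.py <<'E'
P=(.5104,.1516,.0525); WX=.0363
def ori(yaw): 
    f=np.pi/2+yaw/2; return np.pi*np.array([np.cos(f),np.sin(f),0])
def well(i): return case2w(P,[WX,.056-.028*(i-1),.125])[0]
def st(ctrl): 
    o=ctrl.observe(); return "t%.1f pos %s F %s w %.4f ff %.1f"%(o["time"],np.round(o["position"],4),np.round(o["contact_force"],1),o["grip_width"],o["finger_force"])
def pick(ctrl,x,y,yaw=0):
    ctrl.set_gripper(.045); ctrl.goto([x,y,.26],ori(yaw)); ctrl.move_l([x,y,.14])
    if ctrl.move_l([x,y,.094],speed=.08,guard=8): print("guard!",st(ctrl)); ctrl.move_l([x,y,.26]); return False
    ctrl.set_gripper(0,15); print("grip",st(ctrl))
    ctrl.move_l([x,y,.30],speed=.2); print("lifted",st(ctrl)); return ctrl.observe()["grip_width"]>.01
def place(ctrl,i):
    w=well(i); o=ori(P[2]); ctrl.goto([w[0],w[1],.30],o); ctrl.move_l([w[0],w[1],.235])
    if ctrl.move_l([w[0],w[1],.129],speed=.06,guard=6): print("guard!",st(ctrl)); return False
    ctrl.set_gripper(.032); ctrl.wait(.3); ctrl.move_l([w[0],w[1],.20]); return True
E
python3 - <<'E'
from cell import ctrl
from h import *
p=ctrl.observe()["position"]; ctrl.move_l([p[0],p[1],.40]); ctrl.set_gripper(.045)
ctrl.goto([.52,-.0,.36],ori(0))
T,S=ctrl.capture("top"),ctrl.capture("scene")
ts=tubes(T,S); [print(t) for t in ts]
b=[t for t in ts if t[0]=="blue" and t[2]<6]; t=max(b,key=lambda t:t[1][0])[1]
if pick(ctrl,t[0],t[1]): print(place(ctrl,5), st(ctrl))
T,S=ctrl.capture("top"),ctrl.capture("scene")
for t in tubes(T,S): print(t)
a=np.hstack([cv2.resize(T["image"][130:280,135:365],None,fx=1.7,fy=1.7),cv2.resize(S["image"][110:300,160:340][:,:],(391,255))]); cv2.imwrite("pics/p1.png",a[:,:,::-1])
E
```

```text
Traceback (most recent call last):
ValueError: max() iterable argument is empty
```

Run:
```python
from cell import ctrl
from h import *
for q in ([.55,.12,.36],[.5,.30,.40]):
    ctrl.goto(q,ori(0)); T,S=ctrl.capture("top"),ctrl.capture("scene")
    print(q,len(tubes(T,S)),[len(blobs(T,*COL[c],(290,165,420,300))) for c in COL],[len(blobs(S,*COL[c],(215,195,360,320))) for c in COL])
for t in tubes(T,S): print(t)
a=np.hstack([cv2.resize(T["image"],(400,300)),cv2.resize(S["image"],(400,300))]); cv2.imwrite("pics/p0.png",a[:,:,::-1])
```

```text
[0.55, 0.12, 0.36] 4 [2, 2] [2, 2]
[0.5, 0.3, 0.4] 4 [2, 2] [2, 2]
('orange', array([ 0.5512, -0.1722,  0.109 ,  0.0269]), np.float64(3.8))
('orange', array([ 0.4326, -0.1771,  0.1098,  0.0278]), np.float64(1.8))
('blue', array([ 0.5238, -0.1728,  0.1107,  0.0288]), np.float64(1.5))
('blue', array([ 0.4614, -0.1728,  0.1098,  0.0294]), np.float64(1.7))
```

View pics/p0.png

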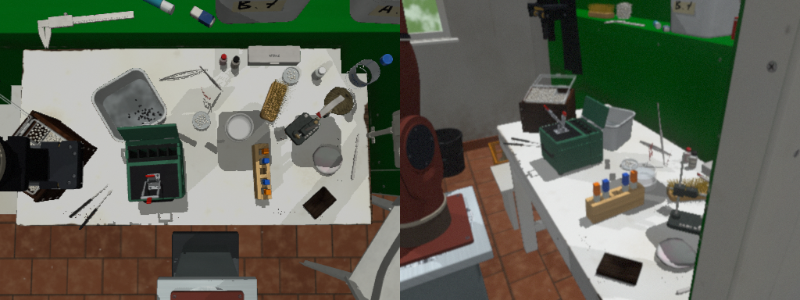

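The arm is clear of both views here. All four caps stand in the rack, at about (260-268,152-192) in the top half of the picture and (597-635,178-190) in the scene half. I'll start with the first tube.

```bash
cat >> h.py <<'E'
def nxt(ctrl):
    T,S=ctrl.capture("top"),ctrl.capture("scene"); ts=[t for t in tubes(T,S) if t[2]<8]
    for t in ts: print(t)
    return ts,T,S
E
python3 - <<'E'
from cell import ctrl
from h import *
ctrl.goto([.55,.12,.36],ori(0)); ts,_,_=nxt(ctrl)
t=max(ts,key=lambda t:t[1][0])[1]
if pick(ctrl,t[0],t[1]): print(place(ctrl,5), st(ctrl))
ctrl.move_l([.55,.12,.36]); ts,T,S=nxt(ctrl)
a=np.hstack([cv2.resize(T["image"][130:280,135:365],None,fx=1.7,fy=1.7),cv2.resize(S["image"][110:300,160:340][:,:],(391,255))]); cv2.imwrite("pics/p1.png",a[:,:,::-1])
E
```

```text
('orange', array([ 0.5512, -0.1722,  0.109 ,  0.0269]), np.float64(3.8))
('orange', array([ 0.4326, -0.1771,  0.1098,  0.0278]), np.float64(1.8))
('blue', array([ 0.5238, -0.1728,  0.1107,  0.0288]), np.float64(1.5))
('blue', array([ 0.4619, -0.1731,  0.1098,  0.0294]), np.float64(0.8))
grip t12.1 pos [ 0.5514 -0.172   0.0941] F [-0.1  0.5  0.4] w 0.0150 ff 15.0
lifted t13.3 pos [ 0.5507 -0.172   0.2989] F [ 0.2 -0.1 -0.4] w 0.0149 ff 15.0
True t18.4 pos [0.5492 0.0977 0.1994] F [-0.7  1.  -0.8] w 0.0323 ff 0.0
('orange', array([ 0.4481, -0.1964,  0.1106,  0.0287]), np.float64(1.6))
('blue', array([ 0.5385, -0.1936,  0.1103,  0.0285]), np.float64(1.7))
('blue', array([ 0.4766, -0.1933,  0.1112,  0.0286]), np.float64(0.5))
```

View pics/p1.png

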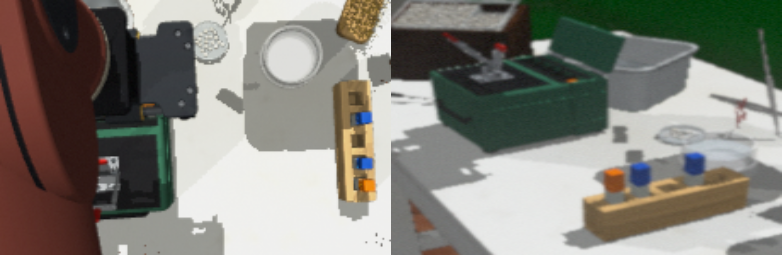

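The rack has already been knocked, by about +15 mm in x and -20 mm in y. The orange cap shows in well 5 at (570,78) in the scene half. I'll carry on, measuring the tubes again before each pick.

Run:
```python
from cell import ctrl
from h import *
for w,n in ((4,3),(3,2),(2,1)):
    ts,T,S=nxt(ctrl)
    if len(ts)!=n: print("count"); break
    t=max(ts,key=lambda t:t[1][0])[1]
    if not(pick(ctrl,t[0],t[1]) and place(ctrl,w)): break
    ctrl.move_l([.55,.12,.36])
print(st(ctrl)); ctrl.goto([.5,.33,.40],ori(0)); ts,T,S=nxt(ctrl)
import pickle; pickle.dump((T,S),open("second.pkl","wb"))
a=np.hstack([cv2.resize(T["image"][150:270,145:255],(390,425)),cv2.resize(S["image"][110:230,165:275],(390,425))]); cv2.imwrite("pics/p2.png",a[:,:,::-1])
```

```text
('orange', array([ 0.4483, -0.1956,  0.1101,  0.0286]), np.float64(1.7))
('blue', array([ 0.5387, -0.1932,  0.1103,  0.0287]), np.float64(1.5))
('blue', array([ 0.4771, -0.1935,  0.1112,  0.0286]), np.float64(1.3))
grip t23.9 pos [ 0.5388 -0.1932  0.0941] F [ 0.1 -0.9  1.6] w 0.0151 ff 15.0
lifted t25.1 pos [ 0.5383 -0.1929  0.299 ] F [-0.7  0.4 -0.1] w 0.0147 ff 15.0
('orange', array([ 0.4481, -0.1964,  0.1106,  0.0287]), np.float64(1.6))
('blue', array([ 0.4771, -0.1938,  0.1108,  0.0299]), np.float64(1.4))
grip t35.9 pos [ 0.4772 -0.1938  0.0941] F [-0.6  0.2  1.6] w 0.0147 ff 15.0
lifted t37.0 pos [ 0.4766 -0.1937  0.299 ] F [ 0.3 -0.4 -1.3] w 0.0146 ff 15.0
('orange', array([ 0.4483, -0.1956,  0.1101,  0.0286]), np.float64(1.7))Traceback (most recent call last):
  File "<stdin>", line 7, in <module>
  File "h.py", line 49, in pick
    ctrl.set_gripper(.045); ctrl.goto([x,y,.26],ori(yaw)); ctrl.move_l([x,y,.14])
                                                           ~~~~~~~~~~~^^^^^^^^^^^
host.PlanningError: the arm cannot follow that straight line within its joint ranges
```

Run:
```python
from cell import ctrl
from h import *
print(st(ctrl),np.round(ctrl.observe()["qpos"],2))
for z in (.3,.26,.22,.18,.14,.094):
    for yaw in (0,-.4,.4):
        q=ctrl.solve_ik([.4483,-.1956,z],ori(yaw)); print(z,yaw,None if q is None else np.round(q,2))
```

```text
t45.7 pos [ 0.4491 -0.1945  0.2607] F [ 0.3  1.2 -0.2] w 0.0451 ff 0.0 [-1.16 -0.36  1.24  1.83  0.35  1.44  1.59]
0.3 0 [-1.13 -0.36  1.19  1.76  0.33  1.52  1.59]
0.3 -0.4 [-1.03 -0.27  1.17  1.76  0.25  1.49  1.28]
0.3 0.4 [-1.13 -0.37  1.19  1.76  0.34  1.52  1.99]
0.26 0 [-1.15 -0.36  1.24  1.83  0.35  1.44  1.59]
0.26 -0.4 [-1.06 -0.27  1.22  1.83  0.25  1.41  1.28]
0.26 0.4 [-1.16 -0.37  1.24  1.83  0.35  1.45  1.98]
0.22 0 [-1.19 -0.36  1.31  1.89  0.35  1.36  1.59]
0.22 -0.4 [-1.12 -0.25  1.3   1.89  0.25  1.33  1.29]
0.22 0.4 [-1.2  -0.37  1.3   1.89  0.36  1.37  1.98]
0.18 0 [-0.86 -0.01  1.2   1.94  0.01  1.2   1.91]
0.18 -0.4 [-0.86 -0.01  1.2   1.94  0.01  1.2   1.51]
0.18 0.4 [-0.46  0.01  0.8   1.94 -0.01  1.2   2.31]
0.14 0 [-0.83  0.11  1.24  1.99 -0.12  1.11  2.03]
0.14 -0.4 [-0.83  0.11  1.24  1.99 -0.12  1.11  1.63]
0.14 0.4 [-0.45  0.06  0.81  1.98 -0.05  1.11  2.35]
0.094 0 [-0.61  0.17  1.02  2.04 -0.17  1.02  2.07]
0.094 -0.4 [-0.61  0.17  1.02  2.04 -0.17  1.02  1.67]
0.094 0.4 [-0.43  0.14  0.81  2.03 -0.12  1.01  2.41]
```

Run:
```python
from cell import ctrl
from h import *
import pickle
x,y=.4483,-.1956
ctrl.goto([x,y,.18],ori(0)); print(st(ctrl),np.round(ctrl.observe()["qpos"],2))
g=ctrl.move_l([x,y,.094],speed=.08,guard=8)
print(g); ctrl.set_gripper(0,15); print(st(ctrl))
ctrl.move_l([x,y,.24],speed=.15); print(st(ctrl))
```

```text
t46.2 pos [ 0.4484 -0.1961  0.1806] F [-1.   0.1  0.2] w 0.0450 ff 0.0 [-0.86 -0.01  1.2   1.94  0.01  1.2   1.91]
False
t48.1 pos [ 0.4484 -0.1956  0.0941] F [0.3 0.2 0.2] w 0.0151 ff 15.0
t49.2 pos [ 0.4478 -0.1956  0.2391] F [ 0.2  0.8 -0.2] w 0.0147 ff 15.0
```

Run:
```python
from cell import ctrl
from h import *
import pickle
ctrl.goto([.52,-.12,.30],ori(0)); print(place(ctrl,2),st(ctrl))
ctrl.move_l([.55,.16,.36]); ctrl.goto([.5,.33,.40],ori(0)); ts,T,S=nxt(ctrl)
pickle.dump((T,S),open("second.pkl","wb"))
a=np.hstack([cv2.resize(T["image"][150:270,145:255],(390,425)),cv2.resize(S["image"][110:230,165:275],(390,425))]); cv2.imwrite("pics/p2.png",a[:,:,::-1])
```

```text
True t55.0 pos [0.5448 0.1816 0.1994] F [ 0.1 -0.4 -0.3] w 0.0320 ff 0.0
```

View pics/p2.png

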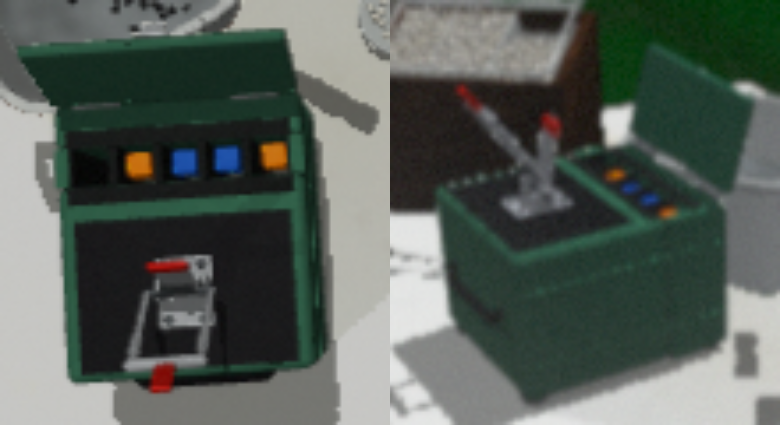

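All four tubes stand in wells 2-5, with their caps along row 160 of the left half and the lid still open. Next I'll swing the lid shut by pushing from behind, to one side of the keeper.

Run:
```python
from cell import ctrl
from h import *
hx,hz,yb,a,r=.077,.130,-.045,.010,.052
W=lambda x,z:case2w(P,[x,yb,z])[0]; o=ori(P[2])
ctrl.set_gripper(0,15)
ctrl.goto(W(hx+.06,.30),o); ctrl.goto(W(hx+.055,.25),o)
print("down",ctrl.move_l(W(hx+.055,.178),speed=.08,guard=8),st(ctrl))
for th in np.arange(1.9,-.01,-.1):
    c,s=np.cos(th),np.sin(th); 
    if ctrl.move_l(W(hx-r*c+.005*s+a,max(hz+r*s+.005*c,.1355)),speed=.08,guard=18): print("guard",th,st(ctrl)); break
    if round(th*10)%4==0: print(round(th,2),st(ctrl))
print(ctrl.move_l(W(hx-r+a,.132),speed=.03,guard=12),st(ctrl))
p=ctrl.observe()["position"]; ctrl.move_l([p[0],p[1],.30]); print(st(ctrl))
ctrl.goto([.5,.33,.40],ori(0)); T,S=ctrl.capture("top"),ctrl.capture("scene")
crop(T["image"],"t3.png",150,165,250,270,3.9); crop(S["image"],"s3.png",170,118,276,228,3.7)
a=cv2.imread("pics/t3.png");b=cv2.imread("pics/s3.png"); h=max(len(a),len(b)); a,b=[cv2.copyMakeBorder(i,0,h-len(i),0,0,0) for i in(a,b)]; cv2.imwrite("pics/p3.png",np.hstack([a,b]))
```

```text
down False t60.3 pos [0.6449 0.1135 0.1786] F [-0.4  0.6  0.5] w 0.0005 ff 0.0
1.6 t61.5 pos [0.6058 0.1116 0.1819] F [-1.2 -0.4  0.5] w 0.0005 ff 0.0
1.2 t62.5 pos [0.5851 0.1105 0.1802] F [-0.5 -0.5  0.6] w 0.0008 ff 0.1
0.8 t63.5 pos [0.5666 0.1095 0.1705] F [0.7 0.3 0.1] w 0.0004 ff 0.0
0.4 t64.5 pos [0.5534 0.1088 0.1545] F [ 0.3  0.1 -0.4] w 0.0007 ff 0.0
-0.0 t65.5 pos [0.5481 0.1084 0.1355] F [1.2 0.8 1.2] w 0.0007 ff 1.0
True t65.7 pos [0.5482 0.1085 0.1353] F [-7.3  0.4 17.2] w 0.0006 ff 8.9
t67.0 pos [0.5477 0.1084 0.2992] F [-0.2 -0.5 -0.6] w 0.0001 ff 0.0
```

View pics/p3.png

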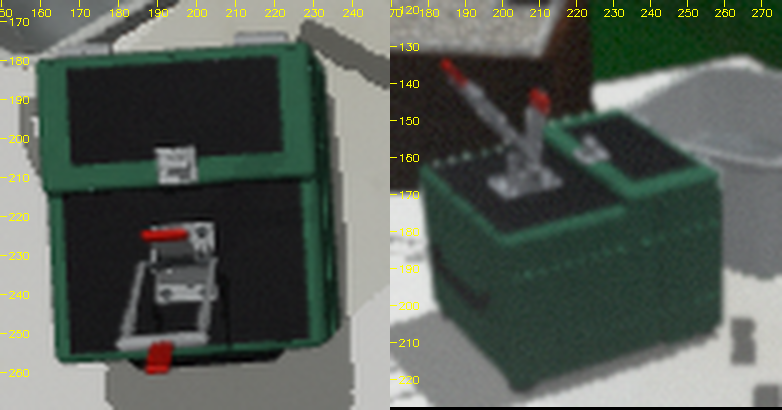

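The lid is shut flat, with the keeper at about (194,207) in the top view, and the bail is still folded back. I'll measure the red tab and the lever tip precisely, then carry the tab over in a soft pinch.

```bash
cat >> h.py <<'E'
def redblobs(p,box):
    x0,y0,x1,y1=box; h=cv2.cvtColor(p["image"],cv2.COLOR_RGB2HSV)[y0:y1,x0:x1]
    m=cv2.inRange(h,(0,150,60),(8,255,255))|cv2.inRange(h,(172,150,60),(180,255,255)); n,_,s,c=cv2.connectedComponentsWithStats(m)
    return [(c[i]+[x0,y0],s[i].tolist()) for i in range(1,n) if s[i][4]>6]
def toC(X):
    c,s=np.cos(P[2]),np.sin(P[2]); d=np.array(X)-[P[0],P[1],0]; return np.array([c*d[0]+s*d[1],-s*d[0]+c*d[1],d[2]])
E
python3 - <<'E'
from cell import ctrl
from h import *
T,S=ctrl.capture("top"),ctrl.capture("scene"); ct,cs=cam(T),cam(S)
a,b=redblobs(T,(150,180,240,270)),redblobs(S,(175,125,225,170)); print(a,b)
for u,_ in a:
    for v,_ in b:
        X,e=tri((ct,cs),(u,v)); print(np.round(X,4),round(e,2),"case",np.round(toC(X),4))
print("keeper",toC(ray(ct,(194.5,207),.142)))
s2=lambda u,v:(u/3.9+149.5,v/3.9+164.5)
print("bar ends",toC(ray(ct,s2(119,343),.205)),toC(ray(ct,s2(208,337),.205)))
print("base",[toC(ray(ct,s2(*q),.127)) for q in ((155,225),(213,222),(157,301),(212,298))])
for l in("bail_tab","lever","keeper"): print(l,[(d["score"],np.round(d["extent"])) for d in ctrl.search_frame(T,l)][:2])
E
```

```text
[(array([191.36363636, 224.90909091]), [36, 44, 12, 3, 33]), (array([190.29787234, 256.53191489]), [37, 73, 7, 8, 47])] [(array([186.27777778, 136.5       ]), [9, 9, 6, 6, 18]), (array([209.94736842, 144.15789474]), [32, 17, 7, 5, 19])]
[0.46   0.1547 0.21  ] 14.75 case [-0.0502  0.0058  0.21  ]
[0.4809 0.1506 0.1875] 0.19 case [-0.0296  0.0005  0.1875]
[0.419  0.1462 0.2214] 0.31 case [-0.0916 -0.0006  0.2214]
[0.4387 0.1417 0.2003] 14.6 case [-0.0721 -0.0061  0.2003]
keeper [0.00868425 0.00036233 0.142     ]
bar ends [-0.0832979   0.02234416  0.205     ] [-0.08270664 -0.02316899  0.205     ]
base [array([-0.0234994 ,  0.01591323,  0.127     ]), array([-0.02357366, -0.01695627,  0.127     ]), array([-0.06631746,  0.01655849,  0.127     ]), array([-0.06630664, -0.01450727,  0.127     ])]
bail_tab [(0.42, array([182., 249., 203., 261.])), (0.34, array([158., 173., 239., 260.]))]
lever [(0.83, array([181., 224., 205., 262.]))]
keeper [(0.94, array([156., 174., 228., 215.]))]
```

Run:
```python
from cell import ctrl
from h import *
px,pz,R=-.041,.151,.084
W=lambda x,z:case2w(P,[x,0,z])[0]; o=ori(P[2])
B=lambda d:W(px-R*np.cos(np.radians(d)),pz+R*np.sin(np.radians(d))-.002)
ctrl.goto(W(-.09,.34),o); ctrl.set_gripper(.04); ctrl.move_l(W(-.09,.27))
print("down",ctrl.move_l(B(54),speed=.05,guard=5),st(ctrl))
ctrl.set_gripper(0,6); print("grip",st(ctrl))
if ctrl.observe()["grip_width"]>.008:
    for d in range(60,119,6):
        if ctrl.move_l(B(d),speed=.06,guard=12): print("guard",d); break
        print(d,st(ctrl))
T,S=ctrl.capture("top"),ctrl.capture("scene"); crop(S["image"],"s4.png",165,100,285,220,4.5)
```

```text
down False t71.9 pos [0.4203 0.147  0.2173] F [-0.4 -0.2  0.5] w 0.0399 ff 0.0
grip t72.5 pos [0.4201 0.147  0.217 ] F [-0.3  0.4 -0.3] w 0.0116 ff 6.0
60 t72.8 pos [0.428  0.1473 0.2219] F [ 0.   0.7 -1. ] w 0.0118 ff 6.0
66 t73.1 pos [0.4357 0.1477 0.2258] F [ 0.6  0.9 -1. ] w 0.0117 ff 6.0
72 t73.4 pos [0.4439 0.148  0.2289] F [ 1.5  3.  -2.3] w 0.0118 ff 6.0
78 t73.7 pos [0.4523 0.1485 0.2312] F [-0.6  2.5 -2.6] w 0.0119 ff 6.0
84 t74.0 pos [0.4608 0.1489 0.2325] F [ 0.1  1.6 -2.5] w 0.0119 ff 6.0
90 t74.3 pos [0.4695 0.1494 0.2329] F [-0.9  2.3 -2. ] w 0.0115 ff 6.0
96 t74.6 pos [0.4782 0.1499 0.2325] F [-0.5  2.2 -1.5] w 0.0118 ff 6.0
102 t74.9 pos [0.4869 0.1504 0.2311] F [-0.9  1.8 -1.1] w 0.0116 ff 6.0
108 t75.2 pos [0.4954 0.1508 0.2289] F [ 0.4  2.9 -0.8] w 0.0121 ff 6.0
114 t75.5 pos [0.5036 0.1512 0.2258] F [-1.3  3.2 -0.6] w 0.0115 ff 6.0
```

View pics/s4.png

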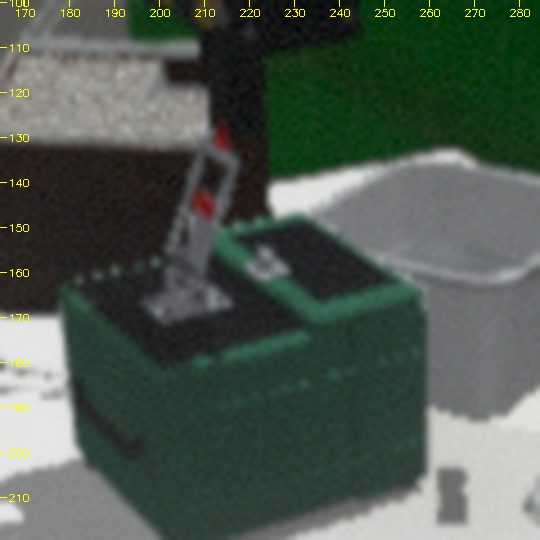

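The bail is past upright, with its tab in the fingers at (214,137) and the lever still upright at (210,145). I'll lower it a little further, let it drop behind the keeper, and look.

Run:
```python
from cell import ctrl
from h import *
px,pz,R=-.041,.151,.084
W=lambda x,z:case2w(P,[x,0,z])[0]
B=lambda d:W(px-R*np.cos(np.radians(d)),pz+R*np.sin(np.radians(d))-.002)
for d in (120,126,132):
    if ctrl.move_l(B(d),speed=.06,guard=10): print("guard",d); break
print(st(ctrl)); ctrl.set_gripper(.04); ctrl.wait(.3)
p=ctrl.observe()["position"]; ctrl.move_l([p[0],p[1],.32]); ctrl.goto([.5,.33,.40],ori(0))
T,S=ctrl.capture("top"),ctrl.capture("scene"); ct,cs=cam(T),cam(S)
a,b=redblobs(T,(150,160,240,270)),redblobs(S,(175,115,260,180)); print(a,b)
for u,_ in a:
    for v,_ in b:
        X,e=tri((ct,cs),(u,v)); print(round(e,2),"case",np.round(toC(X),4))
crop(T["image"],"t3.png",150,165,250,270,3.9); crop(S["image"],"s3.png",170,118,276,228,3.7)
a=cv2.imread("pics/t3.png");b=cv2.imread("pics/s3.png"); h=max(len(a),len(b)); a,b=[cv2.copyMakeBorder(i,0,h-len(i),0,0,0) for i in(a,b)]; cv2.imwrite("pics/p5.png",np.hstack([a,b]))
```

```text
t76.5 pos [0.5258 0.1524 0.2115] F [2.  3.5 0.7] w 0.0117 ff 6.0
[(array([193.54716981, 194.0754717 ]), [41, 30, 6, 9, 53]), (array([191.70967742, 224.93548387]), [37, 64, 11, 3, 31])] [(array([210.3 , 144.45]), [33, 27, 6, 6, 20]), (array([234.05263158, 155.42105263]), [56, 39, 7, 4, 19])]
13.78 case [0.0141 0.0051 0.1767]
0.75 case [0.0383 0.001  0.1399]
0.36 case [-0.0294 -0.0002  0.1869]
14.88 case [-0.007  -0.0047  0.1519]
```

View pics/p5.png

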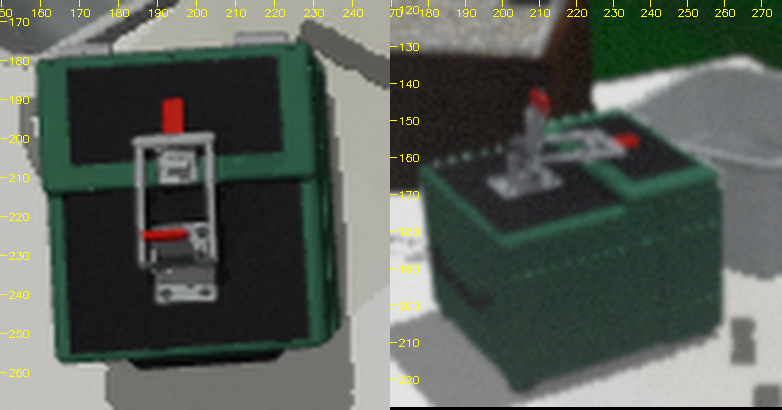

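The bar lies on the lid behind the keeper at about (193,199), with its tab at (193,194), and the lever is upright at (192,225). Now I'll press the lever down.

Run:
```python
from cell import ctrl
from h import *
lx,lz,t,a=-.043,.137,.004,.010
W=lambda x,z:case2w(P,[x,0,z])[0]; o=ori(P[2])
ctrl.set_gripper(0,15); ctrl.goto(W(-.003,.30),o); ctrl.move_l(W(-.003,.22))
print("down",ctrl.move_l(W(-.003,.170),speed=.06,guard=5),st(ctrl))
for f in np.arange(1.8,-.01,-.1):
    r=.042+.014*(1-min(f,1.5)/1.5); c,s=np.cos(f),np.sin(f)
    if ctrl.move_l(W(lx-r*c+t*s+a,lz+r*s+t*c),speed=.06,guard=30): print("guard",f,st(ctrl)); break
    if round(f*10)%2==0: print(round(f,1),st(ctrl))
else: print(ctrl.move_l(W(lx-r+a,.137),speed=.02,guard=15),st(ctrl))
p=ctrl.observe()["position"]; ctrl.move_l([p[0],p[1],.30]); ctrl.goto([.5,.33,.40],ori(0))
T,S=ctrl.capture("top"),ctrl.capture("scene"); ct,cs=cam(T),cam(S)
a,b=redblobs(T,(150,160,240,270)),redblobs(S,(175,115,260,180))
for u,_ in a:
    for v,_ in b:
        X,e=tri((ct,cs),(u,v)); print(round(e,2),"case",np.round(toC(X),4))
crop(T["image"],"t3.png",150,165,250,270,3.9); crop(S["image"],"s3.png",170,118,276,228,3.7)
a=cv2.imread("pics/t3.png");b=cv2.imread("pics/s3.png"); h=max(len(a),len(b)); a,b=[cv2.copyMakeBorder(i,0,h-len(i),0,0,0) for i in(a,b)]; cv2.imwrite("pics/p6.png",np.hstack([a,b]))
```

```text
down False t82.8 pos [0.5077 0.1515 0.1703] F [0.5 0.4 0. ] w 0.0004 ff 0.0
1.8 t83.3 pos [0.4909 0.151  0.1773] F [-0.1  1.1  0.2] w 0.0002 ff 0.0
1.6 t83.8 pos [0.4824 0.1501 0.1789] F [-0.3 -1.   0.5] w 0.0005 ff 0.1
1.4 t84.3 pos [0.4738 0.1497 0.18  ] F [-0.5 -0.6 -0.3] w 0.0002 ff 0.2
1.2 t84.8 pos [0.4646 0.1493 0.1802] F [0.7 0.4 0.3] w 0.0005 ff 0.2
1.0 t85.3 pos [0.4553 0.1488 0.1784] F [ 0.3 -0.8 -0.1] w 0.0004 ff 0.3
0.8 t85.8 pos [0.4462 0.1483 0.1745] F [ 1.6 -0.9  0.3] w 0.0003 ff 0.5
0.6 t86.3 pos [0.4376 0.1477 0.1685] F [ 0.1 -0.8  0.9] w 0.0004 ff 0.4
0.4 t86.8 pos [0.4303 0.1473 0.1606] F [ 0.4  0.2 -0.4] w 0.0007 ff 0.0
0.2 t87.3 pos [0.4248 0.147  0.1513] F [-0.3  0.4  0.2] w 0.0004 ff 0.0
-0.0 t87.8 pos [0.4225 0.1472 0.1419] F [-1.3 -1.2 12.1] w 0.0005 ff 6.4
True t88.0 pos [0.4226 0.1473 0.1416] F [-7.5 -3.4 21.4] w 0.0005 ff 10.5
0.46 case [0.0281 0.0008 0.1436]
25.24 case [-0.0119  0.0264  0.1107]
24.98 case [-0.054  -0.0233  0.1721]
0.19 case [-0.0946 -0.0004  0.1411]
```

View pics/p6.png

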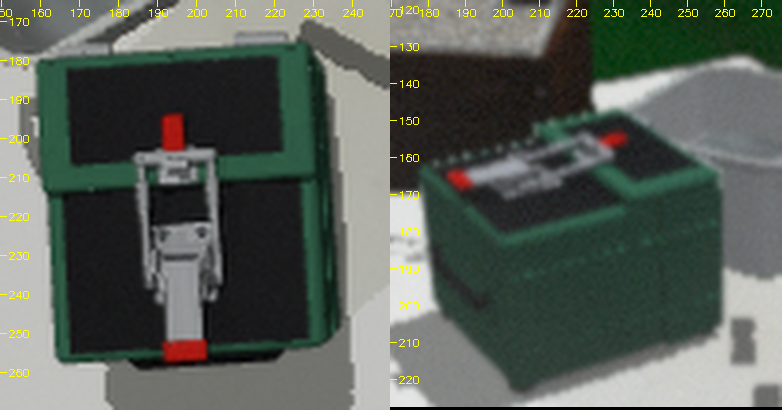

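The lever lies flat with its tip at (197,253). The bar is held tight against the back of the keeper at (193,203). The tab moved only 10 mm for the pivot's 14 mm, so the bail is under tension. Handing in.

```bash
python3 -c "
from cell import ctrl
print(ctrl.job_done())"
```

```text
the job is handed in; nothing more can be done
None
```

The case is packed and handed in: all four tubes stand cap up in wells 2–5, the lid is shut, the bail is hooked over the keeper and the lever lies flat, and the dish was not touched.

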